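Load three culture plates into a carrier with a lever plate dispenser

TASK

Load three plates from the plate dispenser into the blue carrier. Take the white bottle out of the lane and stand it upright to one side, slide the carrier straight and fully home against the dispenser's mouth, then press the dispenser's lever all the way down and let it come all the way up exactly three times. The other plates stay in the magazine, the carrier stays docked, and nothing else on the bench is disturbed.

Things in the scene. Friction and masses are not known exactly. Their poses are not given: they have to be found in the camera images.
- dispenser: Plate dispenser fixed to the bench; place and yaw differ each time. Grey base 190 x 94 mm with aluminium rails, from x = -153 to +37 mm, carries a clear magazine and, behind it, a white A-frame with the lever. Origin: on the bench under the axis of the plate stack; its x axis is level and points the way the plates leave, z up.
- dispenser_mouth (a point): Middle of the mouth's sill, dispenser frame (37, 0, 8) mm. The base's front face at x = 37 mm is where the carrier docks. Two flared guides, 25 mm high, reach from there to x = 77 mm: 76 mm apart inside at the mouth, about 98 mm at their tips.
- magazine_top (a point): Middle of the magazine's open top, dispenser frame (0, 0, 108) mm. Clear square tower, 81 x 81 mm outside, stack of five plates. A full lever stroke makes a 10 mm high pusher shove the lowest plate 72 mm along +x through the mouth; it shoves on the plates already in the carrier. The next plate drops only when the lever is fully up again.
- lever (a joint): Lever angle, rad: 0 = fully up (rest, sprung), 1.047 = fully down (stop). The handle points away from the mouth, rising 30 degrees at rest and falling 30 degrees below level when down. The spring drives it back; pressing the pad takes about 5 N at the top, 9 N at the bottom, plus 1 N per 0.1 m/s. A stroke must come within 0.08 rad of the stop to deliver a plate.
- lever_pivot (a point): Pivot of the lever, dispenser frame (-82, 0, 100) mm, axis along the dispenser's y, on a white A-frame 90 mm wide across and 114 mm high.
- lever_pad (a point): Middle of the upper face of the black rubber pad (36 mm along the handle, 42 mm across), 92 mm from the pivot; moves with the lever on an arc about the pivot, from about 153 mm above the bench at rest to about 61 mm when down. Press here from above; the pad slopes with the handle.
- carrier: Loose blue tray, 204 x 72 mm, 20 mm high, walls 3 mm, floor 5 mm, inside 66 mm wide, 0.2 to 0.42 kg, for a row of three plates. Origin: underside, middle. Its x axis points from the open end (-102 mm) to the closed end with the grip (+102 mm). Starts in front of the dispenser, askew. Docked: x axis parallel to the dispenser's, origin at dispenser x = 139 mm, y = 0.
- carrier_open_end (a point): Middle of the carrier's open end, on its floor: carrier frame (-102, 0, 5) mm. Docked, it is at the mouth (dispenser x = 37 mm, y = 0).
- carrier_grip (a point): Upright blue grip beyond the closed end: a block 28 mm along the carrier's x, 14 mm thick across (pinch it along the carrier's y), 50 mm high above the bench. The point lies in its middle, carrier frame (123, 0, 36) mm.
- bottle_white: White plastic bottle with red cap, loose, 49 mm in diameter up to 94 mm, cap 32 mm wide up to 110 mm, 0.09 to 0.18 kg; stands between carrier and mouth, in the carrier's way. (A like one at the back of the bench is not meant.) Origin: centre of its underside, z up.
- plate_1: Closed culture plate (63 mm diameter, 13 mm high, about 20 g) number 1 from the bottom of the dispenser's stack. Origin: centre of its underside, z up.
- plate_2: Closed culture plate (63 mm diameter, 13 mm high, about 20 g) number 2 from the bottom of the dispenser's stack. Origin: centre of its underside, z up.
- plate_3: Closed culture plate (63 mm diameter, 13 mm high, about 20 g) number 3 from the bottom of the dispenser's stack. Origin: centre of its underside, z up.
- plate_4: Closed culture plate (63 mm diameter, 13 mm high, about 20 g) number 4 from the bottom of the dispenser's stack. Origin: centre of its underside, z up. It must stay in the magazine.
- plate_5: Closed culture plate (63 mm diameter, 13 mm high, about 20 g) number 5 from the bottom of the dispenser's stack. Origin: centre of its underside, z up. It must stay in the magazine.
- beaker: Bystander: pale plastic beaker, 64 mm diameter, 78 mm high (it, the tape and the spray bottle stand along the far side of the lane, in any order). Origin: centre of its underside.
- tape_roll: Bystander: tan roll of tape lying flat, 68 mm diameter, 19 mm high. Origin: centre of its underside.
- spray_bottle: Bystander: clear spray bottle, 68 mm diameter, 277 mm high. Origin: centre of its underside.
- timer: Bystander: bench timer lying flat, 58 x 66 x 18 mm. Origin: centre of its underside.
- marker_blue: Bystander: marker with blue cap lying along its y axis, 117 mm long, 14 mm thick. Origin: centre of its underside.
- marker_black: Bystander: marker with black cap lying along its y axis, 117 mm long, 14 mm thick. Origin: centre of its underside.
There are look-alikes about, which are no part of the job. What is shaped like the bottle_white but pink or purple is not meant.

How it is judged:
By the outcome, as a careful person would: the job done as asked, in the order asked, and still so for the second after the job is handed in, with the robot touching nothing.
It also fails if it takes over 67 s, if anything falls off the work surface, if the arm or the gripper's body presses on something with over 40 N, if the wrist force passes 120 N, or if a joint passes its speed limit or range.

ROBOT

A 6-joint arm with a two-finger parallel gripper is mounted at the origin on a cart in front of the work surface, level with it; the furniture and walls round the work are solid. World frame = base frame: x ahead of the robot, y to its left, z up, the work surface at z = 0. Lengths are in m, angles in rad, forces in N, time in s.
With the tool pointing down it reaches from about 0.3 to 0.775 m from the base axis. Payload 14.6 kg.
Tool frame: the origin (TCP) lies at the very end of the fingers, on their centre line; the grasp point (between the pads) lies 19 mm behind it (ctrl.hold_point_z is the distance from the TCP to the grasp point, in m); x points along the fingers, y is the direction in which the jaws open and shut, and the axes are right-handed (so a half turn about x gives the same grasp; the last joint's range is limited). The gripper opens to 94 mm and grips with 3 to 60 N. Pads are 16 mm wide; open, the fingers measure 119 mm over their backs; the gripper's body (75 mm by 177 mm) begins 78 mm behind the grasp point.
Start: joints at [-1.281, 0.3, 1.521, -0, 1.321, -0.067], TCP at [0.192, -0.515, 0.205] pointing down, gripper open.
Joint ranges: [-3.03, 3.03], [-0.79, 2.21], [0.23, 2.52], [-1.04, 4.18], [0, 3.07], [-2.55, 2.55]. Speed limits (rad/s): [2.22, 2.22, 2.57, 3.14, 3.14, 3.14].

INTERFACE

Orientations are given as [roll, pitch, yaw] about the fixed x, y, z axes, in that order (R = Rz(yaw) Ry(pitch) Rx(roll)).
In Python, from station import get_obs, camera, ticket, ctrl gives the robot as it stands.
- The arm moves only by the tool step_arm, never from a script. Its argument "motion" is a list that holds one entry, the list of rows, each a list of 6 numbers: the shift along the tool's x, y, z in m, then the turn, a rotation vector about the tool's x, y, z in degrees. A call has 1 to 12 rows; each row shifts and turns the commanded pose from where the row before left it, along the tool's axes as they then stand; what a row does not reach is not made up. A row lasts 1/8 s, in which the tool goes at most 62.5 mm and 10.7 degrees, less where a joint would pass 70% of its speed; a pose out of reach is approached as far as the arm can. A call is refused whole if a number of a shift passes 0.0625 or a number of a turn 10.7, either way. A call with a gripper value outside its range is refused whole. "fingers" is the finger opening in m, from 0 to 0.094, set as the call begins (left out, the last holds). The fingers move at their own pace and stop on an object; "squeeze" is the grip in N (left out, the last holds). Time passes only in rows, so rows that do not move let the fingers close. It gives the time, the measured TCP pose, the force and the opening at its end, in the units of the state.
- get_obs(): the state, without advancing time (a new reading comes with each control period).
- camera(name): name is "side" or "top"; returns a dict with "pixels" (420x560x3 uint8, red, green, blue), "fx", "fy", "cx", "cy" (pixels), "k1" (the pictures are not rectified: a ray, as slopes to the right and down, at radius r is drawn at 1 + k1 r^2 times it, then the intrinsics apply), "extrinsics" (4x4, takes a point from world to camera coordinates). Camera axes: x right, y up, looking along -z (the intrinsics and any distortion apply to the point x, -y, -z); pixel columns grow to the right and rows downward; lengths in m; the calibration is good to about 2 mm. A picture is of the moment at which its call begins. There is no depth.
- ticket.hand_in(): hands the job in, once; it reports no verdict.
The state is a dict: "time_s": time; "qpos": joint angles; "joint_vel": joint speeds; "tau": joint torques, N m; "ee_pos": TCP position; "eef_rot": TCP orientation; "force": force on the tool from outside, world axes, zero at the start; "moment": the same for the moment, N m; "grip_width": finger opening in m.
Only numpy, scipy, OpenCV 4.12 (cv2) and the standard library are available. Lean on these libraries where they do the work, as an engineer would, in place of code of your own. Each camera call takes 0.05 s, during which the arm holds its last target.

## Working session

There is one attempt and no reset: what is moved stays moved. The work goes in short steps, Python scripts to look and compute and a tool call to move; the robot and the scene stay as the last step left them, time stands still between calls to the robot, and variables do not carry over. Pictures are saved under pics/ and viewed, and the job is handed in when it is done.

Besides the shell and the picture viewer there is one more tool, called after "Call:" by a JSON object that holds its "api" and its "payload", one argument or row to a line. step_arm: Moves the arm, as the interface text tells. Its arguments: {"type":"object","properties":{"motion":{"type":"array","items":{"type":"array","items":{"type":"array","items":{"type":"number"}}}},"fingers":{"type":"number"},"squeeze":{"type":"number"}},"required":["motion"]}

```bash
ls; mkdir -p pics; cat > h.py <<'E'
import numpy as np, cv2
from station import get_obs, camera, ticket, ctrl
def shot(n,f):
    c=camera(n); cv2.imwrite(f'pics/{f}.png',cv2.cvtColor(c['pixels'],cv2.COLOR_RGB2BGR)); 
    np.savez(f'pics/{f}.npz',**{k:np.array(v) for k,v in c.items()}); return c
def load(f): return dict(np.load(f'pics/{f}.npz'))
def ray(c,u,v):
    K=np.array([[c['fx'],0,c['cx']],[0,c['fy'],c['cy']],[0,0,1]],float)
    a=np.array([(u-c['cx'])/c['fx'],(v-c['cy'])/c['fy']],float); b=a.copy()
    for _ in range(30): b=a/(1+c['k1']*(b@b))
    E=np.array(c['extrinsics']); R=E[:3,:3]; o=-R.T@E[:3,3]
    return o,R.T@np.array([b[0],-b[1],-1])
def onz(c,u,v,z):
    o,d=ray(c,u,v); return o+d*(z-o[2])/d[2]
def proj(c,p):
    E=np.array(c['extrinsics']); q=E[:3,:3]@np.array(p,float)+E[:3,3]
    x,y=q[0]/-q[2],-q[1]/-q[2]; s=1+c['k1']*(x*x+y*y)
    return np.array([c['fx']*x*s+c['cx'],c['fy']*y*s+c['cy']])
def tri(c1,p1,c2,p2):
    o1,d1=ray(c1,*p1);o2,d2=ray(c2,*p2)
    s=np.linalg.lstsq(np.c_[d1,-d2],o2-o1,rcond=None)[0]
    a=o1+d1*s[0];b=o2+d2*s[1]; return (a+b)/2,np.linalg.norm(a-b)
E
python3 - <<'E'
from h import *
for n in('top','side'):
    c=shot(n,n+'0'); print(n,c['fx'],c['k1'],c['extrinsics'])
o=get_obs();print(o); print(ctrl.hold_point_z)
E
```

```text
pics
top 510.17255110585523 -0.056484350962888834 [[ 8.82011164e-02 -9.96102683e-01 -8.76226459e-05 -5.66864063e-03]
 [ 9.73689196e-01  8.61979309e-02  2.10948491e-01 -5.12685764e-01]
 [-2.10118805e-01 -1.86912096e-02  9.77497175e-01 -1.15508839e+00]
 [ 0.00000000e+00  0.00000000e+00  0.00000000e+00  1.00000000e+00]]
side 441.48728032984116 -0.08328025132493645 [[ 0.99926236 -0.03426387  0.01734163 -0.49804531]
 [-0.00244812  0.39382104  0.91918388 -0.12924299]
 [-0.03832429 -0.9185483   0.39344665 -1.23988322]
 [ 0.          0.          0.          1.        ]]
{'time_s': 0.1, 'qpos': array([-1.28059801e+00,  3.00358702e-01,  1.52150272e+00, -3.89393170e-06,
        1.32073082e+00, -6.66040683e-02]), 'joint_vel': array([ 0.00103115, -0.00055709, -0.00167741,  0.00072922, -0.00021186,
        0.00211512]), 'tau': array([ 6.15229237e-04, -5.32650876e+01, -3.53290737e+01,  7.09675415e-02,
        2.35237082e-02, -4.72870818e-05]), 'ee_pos': array([ 0.19203018, -0.51513494,  0.20498114]), 'eef_rot': array([-1.633627  ,  1.56979673,  1.864769  ]), 'force': array([-0.5867988 , -0.00605232,  0.17116249]), 'moment': array([ 0.07699536,  0.01840284, -0.01469039]), 'grip_width': 0.09413015785356313}
0.0188
```

View pics/top0.png

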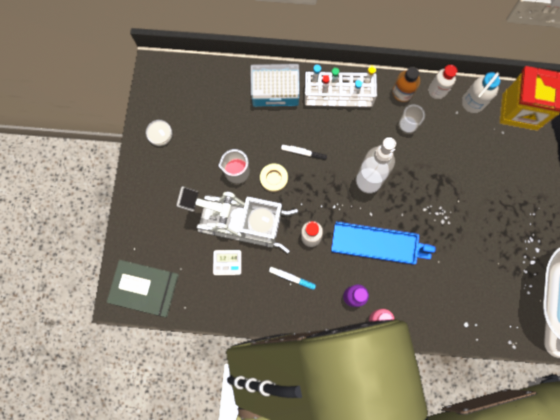

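View pics/side0.png

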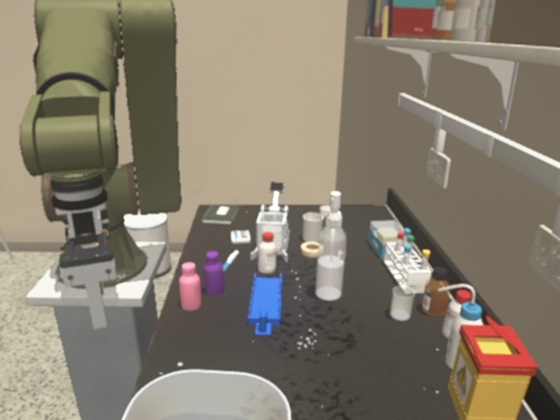

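```bash
python3 - <<'E'
from h import *
c=load('top0');p=cv2.cvtColor(c['pixels'],cv2.COLOR_RGB2BGR)
cv2.imwrite('pics/z1.png',cv2.resize(p[170:280,170:310],None,fx=5.5,fy=5.4,interpolation=cv2.INTER_CUBIC))
cv2.imwrite('pics/z2.png',cv2.resize(p[200:290,290:450],None,fx=5,fy=5,interpolation=cv2.INTER_CUBIC))
for n in('top0','side0'):
    c=load(n);hsv=cv2.cvtColor(c['pixels'],cv2.COLOR_RGB2HSV)
    for nm,lo,hi in(('blue',(105,150,80),(120,255,255)),('red',(0,180,120),(5,255,255)),('red2',(175,180,120),(180,255,255))):
        m=cv2.inRange(hsv,lo,hi); k,l,s,ce=cv2.connectedComponentsWithStats(m)
        for i in range(1,k):
            if s[i,4]>25: print(n,nm,s[i],ce[i].round(1))
            if s[i,4]>800 and nm=='blue':
                pts=np.argwhere(l==i)[:,::-1].astype(np.float32); r=cv2.minAreaRect(pts);print(r,cv2.boxPoints(r))
E
```

```text
top0 blue [332 222 104  42 759] [391.6 243. ]
top0 red [444  65  14  14 132] [449.7  71. ]
top0 red [520  66  40  45 970] [539.2  85.6]
top0 red [323  76   5   7  28] [325.2  79. ]
top0 red [306 223  12  12 112] [311.9 228.8]
side0 blue [ 248  277   33   58 1530] [265.  304.3]
((264.16851806640625, 305.7983703613281), (31.32506561279297, 57.18401336669922), 3.012787342071533) [[247.02486 333.52765]
 [250.03041 276.42267]
 [281.3122  278.0691 ]
 [278.30664 335.17407]]
```

View pics/z1.png

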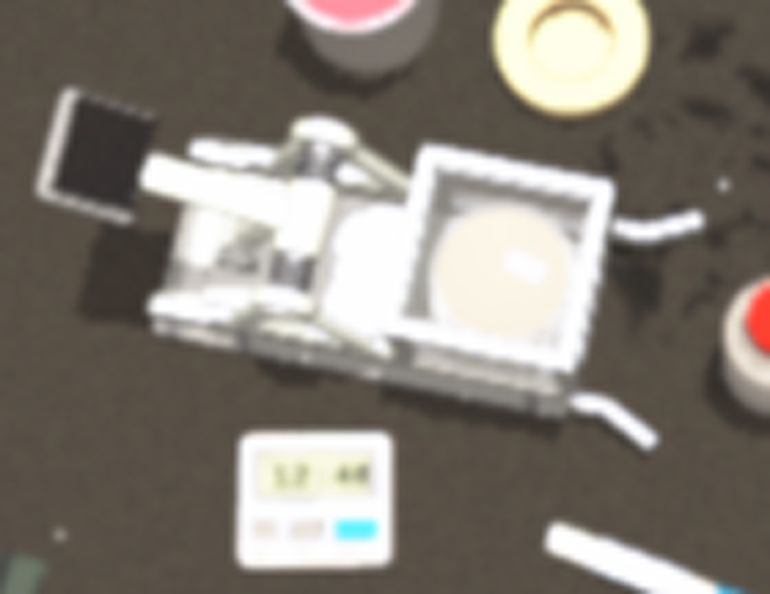

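View pics/z2.png

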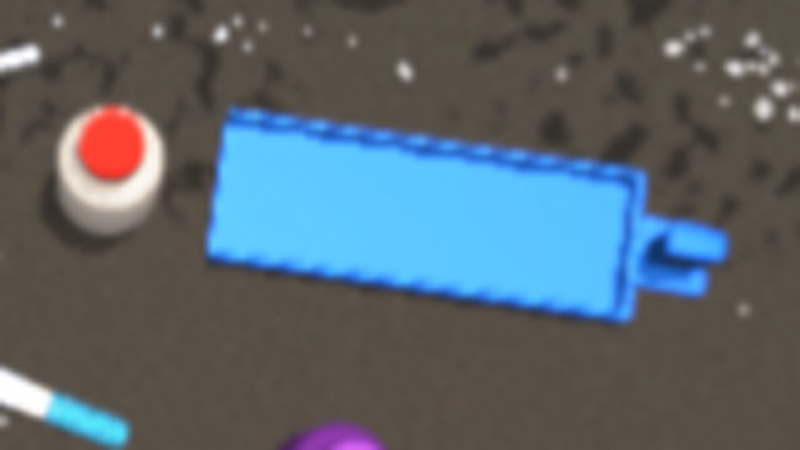

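```bash
python3 - <<'E'
from h import *
c=load('top0')
o,_=ray(c,280,210);print('cam',o)
def P1(x,y,z): return onz(c,170+(x+.5)/5.5-.5,170+(y+.5)/5.4-.5,z)
def P2(x,y,z): return onz(c,290+(x+.5)/5-.5,200+(y+.5)/5-.5,z)
M=np.array([P1(x,y,.108) for x,y in((428,145),(614,182),(577,370),(390,331))]);print('mag',M.round(4),M.mean(0))
for i in range(4):print(np.linalg.norm(M[i]-M[i-1]))
T=[P1(705,218,.025),P1(655,440,.025)];print('tips',T,np.linalg.norm(T[0]-T[1]),(T[0]+T[1])/2)
S=[P1(612,228,.025),P1(572,402,.025)];print('st',S,np.linalg.norm(S[0]-S[1]),(S[0]+S[1])/2)
d=(M[1]+M[2]-M[0]-M[3])[:2];print('yaw mag',np.degrees(np.arctan2(d[1],d[0])))
d2=((T[0]+T[1])/2-M.mean(0))[:2];print('yaw tips',np.degrees(np.arctan2(d2[1],d2[0])),np.linalg.norm(d2))
t=T[0]-T[1];print('yaw tipline',np.degrees(np.arctan2(-t[0],t[1]))+0, np.degrees(np.arctan2(t[1],t[0]))-90)
pad=np.array([P1(x,y,.153) for x,y in((65,90),(152,118),(130,220),(42,195))]);print('pad',pad.mean(0),pad.round(4))
C=np.array([P2(x,y,.02) for x,y in((230,106),(645,170),(632,324),(207,260))]);print('car',C.round(4),C.mean(0))
for i in range(4):print(np.linalg.norm(C[i]-C[i-1]))
d=(C[1]+C[2]-C[0]-C[3])[:2];print('yaw car',np.degrees(np.arctan2(d[1],d[0])))
G=np.array([P2(x,y,.05) for x,y in((668,220),(728,234),(722,262),(664,248))]);print('grip',G.round(4),G.mean(0))
s=load('side0')
print('cap',onz(c,311.9,228.8,.11))
hsv=cv2.cvtColor(s['pixels'],cv2.COLOR_RGB2HSV);m=cv2.inRange(hsv,(0,150,80),(6,255,255))|cv2.inRange(hsv,(174,150,80),(180,255,255))
k,l,st,ce=cv2.connectedComponentsWithStats(m)
for i in range(1,k):
  if st[i,4]>15:print(st[i],ce[i])
p=cv2.cvtColor(s['pixels'],cv2.COLOR_RGB2BGR)
cv2.imwrite('pics/z3.png',cv2.resize(p[170:345,165:365],None,fx=4,fy=3.4,interpolation=cv2.INTER_CUBIC))
E
```

```text
cam [0.25699078 0.0169559  1.23724543]
mag [[0.528  0.1376 0.108 ]
 [0.5188 0.0593 0.108 ]
 [0.4377 0.067  0.108 ]
 [0.4473 0.1447 0.108 ]] [0.48293153 0.10214177 0.108     ]
0.08098921957819838
0.07884418078684319
0.08144769928603061
0.0782884771603498
tips [array([0.52498292, 0.02078575, 0.025     ]), array([0.42271682, 0.03390033, 0.025     ])] 0.10310357415231 [0.47384987 0.02734304 0.025     ]
st [array([0.51676365, 0.06134607, 0.025     ]), array([0.43645498, 0.07147155, 0.025     ])] 0.08094447714449252 [0.47660932 0.06640881 0.025     ]
yaw mag -96.8634923824144
yaw tips -96.92265841032041 0.07534803429871986
yaw tipline -97.30770916247866 -97.30770916247866
pad [0.50121956 0.26384842 0.153     ] [[0.5274 0.2804 0.153 ]
 [0.5187 0.244  0.153 ]
 [0.4758 0.2473 0.153 ]
 [0.483  0.2837 0.153 ]]
car [[ 0.5073 -0.0732  0.02  ]
 [ 0.4934 -0.2765  0.02  ]
 [ 0.4179 -0.273   0.02  ]
 [ 0.4311 -0.0674  0.02  ]] [ 0.46243347 -0.17251635  0.02      ]
0.07645649356798388
0.20376885537477502
0.07557223614244533
0.20598496956008513
yaw car -93.7783367906586
grip [[ 0.4646 -0.281   0.05  ]
 [ 0.4604 -0.3097  0.05  ]
 [ 0.4468 -0.3072  0.05  ]
 [ 0.4511 -0.2796  0.05  ]] [ 0.45574501 -0.29436702  0.05      ]
cap [ 0.4658402 -0.0147518  0.11     ]
[394   9  38  25 813] [411.54858549  20.49938499]
[264 233   8   5  34] [267.5        235.11764706]
[456 289  15  14 157] [462.63057325 295.4522293 ]
[ 461  316   76   61 2120] [498.24056604 350.0754717 ]
```

View pics/z3.png

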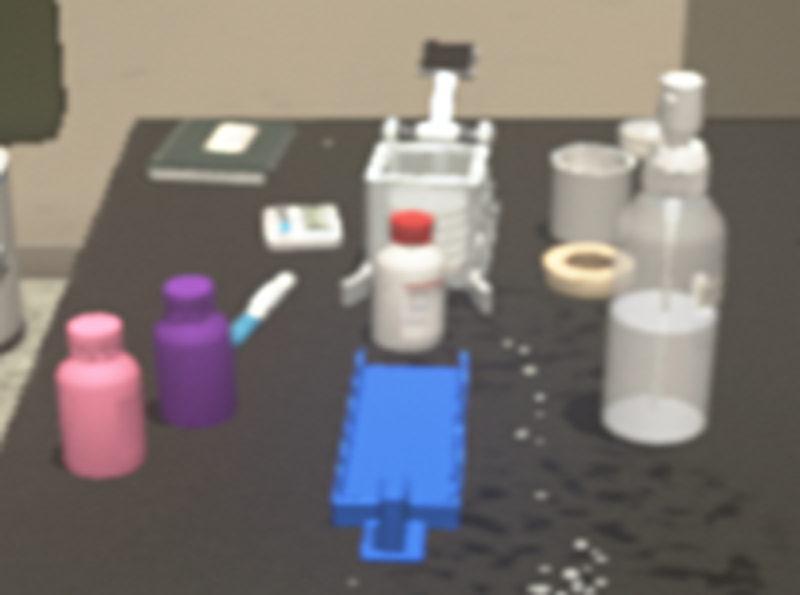

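```bash
python3 - <<'E'
from h import *
from scipy.spatial.transform import Rotation as Ro
c=load('top0');s=load('side0')
def Z(x,y): return (165+(x+.5)/4-.5,170+(y+.5)/3.4-.5)
print('cap tri',tri(c,(311.5,228.5),s,Z(411,222)))
print('purple cap',onz(c,359,294,.11),'pink',onz(c,383,317,.11))
print('purple foot side',onz(s,*Z(195,420),0),'pink',onz(s,*Z(103,472),0))
print('white foot side front',onz(s,*Z(408,348),0))
print('spray foot front',onz(s,*Z(653,438),0),'top',onz(c,388,145,.277), 'tri',tri(c,(388,145),s,Z(682,80)))
print('marker',onz(c,270,269,.01),onz(c,315,287,.01),'timer',onz(c,228,262,.018))
print('free',proj(c,(.35,.0,0)),proj(c,(.36,0,0)))
print('tape',onz(c,274,178,.019),'beaker',onz(c,234,160,.078),onz(c,235,178,0))
o=get_obs();R=Ro.from_euler('xyz',o['eef_rot']).as_matrix();print(R.round(3))
E
```

```text
cap tri (array([ 0.46877294, -0.01391817,  0.10333743]), np.float64(0.002151190505760517))
purple cap [ 0.33024071 -0.1290869   0.11      ] pink [ 0.28518911 -0.18427875  0.11      ]
purple foot side [ 0.33114492 -0.14327084  0.        ] pink [ 0.28226233 -0.21117482  0.        ]
white foot side front [ 0.46831378 -0.0355557   0.        ]
spray foot front [ 0.62080606 -0.16965004  0.        ] top [ 0.61689616 -0.14753192  0.277     ] tri (array([ 0.6209691 , -0.14850475,  0.27270463]), np.float64(0.004616772381611563))
marker [0.37753998 0.07501998 0.01      ] [ 0.34418503 -0.03616561  0.01      ] timer [0.38448199 0.17658737 0.018     ]
free [300.03546623 283.54016537] [300.38416067 279.39508614]
tape [0.60197862 0.08639967 0.019     ] beaker [0.62122914 0.18212557 0.078     ] [0.59874495 0.18539991 0.        ]
[[-0.     0.349 -0.937]
 [ 0.001 -0.937 -0.349]
 [-1.    -0.001 -0.   ]]
```

Call:
{"api": "step_arm", "payload": {
  "motion": [
    [[0, -0.031, -0.036, 0, 0, 0], [0, -0.031, -0.036, 0, 0, 0], [0, -0.031, -0.036, 0, 0, 0], [0, -0.031, -0.036, 0, 0, 0], [0, -0.031, -0.036, 0, 0, 0], [0, -0.031, -0.036, 0, 0, 0], [0, -0.031, -0.036, 0, 0, 0], [0, -0.031, -0.036, 0, 0, 0], [0, -0.031, -0.036, 0, 0, 0], [0, -0.031, -0.036, 0, 0, 0], [0, -0.031, -0.036, 0, 0, 0], [0, -0.031, -0.036, 0, 0, 0]]
  ],
  "fingers": 0.094
}}

```text
time_s: 1.6
ee_pos: [0.4674, -0.0144, 0.2053]
eef_rot: [-0.206, 1.571, -2.991]
force: [0.1, -1.1, 0.9]
grip_width: 0.0943
```

Call:
{"api": "step_arm", "payload": {
  "motion": [
    [[0, 0, 0, -10, 0, 0], [0, 0, 0, -10, 0, 0], [0, 0, 0, -10, 0, 0], [0, 0, 0, -10, 0, 0], [0, 0, 0, -10, 0, 0], [0, 0, 0, -10, 0, 0], [0, 0, 0, -8, 0, 0], [0, 0, 0, 0, 0, 0]]
  ]
}}

```text
time_s: 2.6
ee_pos: [0.4668, -0.0159, 0.2052]
eef_rot: [-1.623, 1.57, 3.062]
force: [0.1, 0.2, 0.4]
grip_width: 0.094
```

```bash
cat >> h.py <<'E'
from scipy.spatial.transform import Rotation as Ro
def to(x,y,z,ang=None):
    "tool-axis shift from the present measured pose to world TCP x,y,z; ang=jaw angle deg"
    o=get_obs();R=Ro.from_euler('xyz',o['eef_rot']).as_matrix()
    d=R.T@(np.array([x,y,z])-o['ee_pos']); a=np.degrees(np.arctan2(R[1,1],R[0,1]))
    print('t',round(o['time_s'],2),'pos',o['ee_pos'].round(4),'jaw',a.round(2),'tilt',R[2].round(4),'F',o['force'].round(1),'w',round(o['grip_width'],4))
    print('shift',d.round(4),'turn x',None if ang is None else -((ang-a+90)%180-90))
E
python3 - <<'E'
from h import *
to(.467,-.0145,.046,0)
c=shot('top','top1')
E
```

```text
t 2.6 pos [ 0.4668 -0.0159  0.2052] jaw -1.61 tilt [-1.e+00 -5.e-04 -0.e+00] F [0.1 0.2 0.4] w 0.094
shift [ 0.1592  0.0002 -0.0014] turn x -1.606135327068941
```

View pics/top1.png

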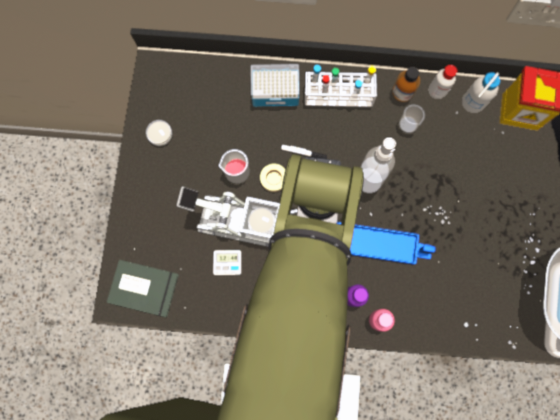

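Call:
{"api": "step_arm", "payload": {
  "motion": [
    [[0.05, 0, -0.001, 0, 0, 0], [0.05, 0, 0, 0, 0, 0], [0.04, 0, 0, 0, 0, 0], [0.019, 0, 0, 0, 0, 0], [0, 0, 0, 0, 0, 0]]
  ]
}}

```text
time_s: 3.28
ee_pos: [0.4662, -0.0148, 0.0454]
eef_rot: [-1.655, 1.568, 3.028]
force: [0.4, -0.4, 0.9]
grip_width: 0.0939
```

Call:
{"api": "step_arm", "payload": {
  "motion": [
    [[0, 0, 0, 0, 0, 0], [0, 0, 0, 0, 0, 0], [0, 0, 0, 0, 0, 0], [0, 0, 0, 0, 0, 0], [0, 0, 0, 0, 0, 0], [0, 0, 0, 0, 0, 0]]
  ],
  "fingers": 0.03,
  "squeeze": 15
}}

```text
time_s: 4.03
ee_pos: [0.467, -0.0149, 0.0466]
eef_rot: [1.464, 1.571, -0.134]
force: [-0.3, 0.6, 2.2]
grip_width: 0.0481
```

Call:
{"api": "step_arm", "payload": {
  "motion": [
    [[-0.02, 0, 0, 0, 0, 0], [-0.035, 0, 0, 0, 0, 0], [0, 0.02, -0.001, 0, 0, 0], [0, 0.03, -0.001, 0, 0, 0], [0, 0.03, -0.002, 0, 0, 0], [0, 0.023, -0.002, 0, 0, 0], [0, 0.01, -0.001, 0, 0, 0], [0.02, 0, 0, 0, 0, 0], [0.02, 0, 0, 0, 0, 0], [0.01, 0, 0, 0, 0, 0], [0, 0, 0, 0, 0, 0]]
  ]
}}

```text
time_s: 5.4
ee_pos: [0.5797, -0.011, 0.0511]
eef_rot: [-1.625, 1.57, 3.06]
force: [0.5, -0.1, -0.6]
grip_width: 0.0483
```

```bash
python3 - <<'E'
from h import *
to(.58,-.01,.0466)
c=shot('side','side2')
E
```

```text
t 5.4 pos [ 0.5797 -0.011   0.0511] jaw -1.56 tilt [-1.e+00 -1.e-03 -1.e-04] F [ 0.5 -0.1 -0.6] w 0.0483
shift [ 0.0045  0.0003 -0.001 ] turn x None
```

View pics/side2.png

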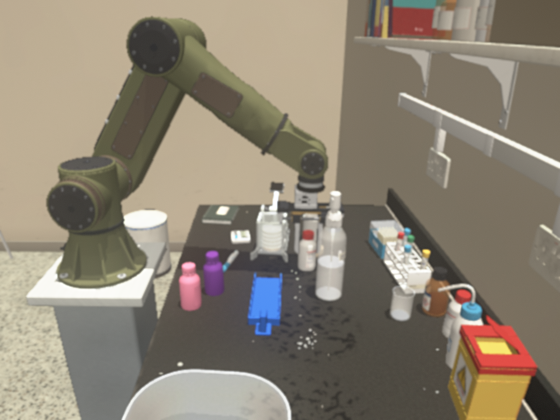

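Call:
{"api": "step_arm", "payload": {
  "motion": [
    [[0.003, 0, 0, 0, 0, 0], [0.002, 0, 0, 0, 0, 0], [0, 0, 0, 0, 0, 0]]
  ]
}}

```text
time_s: 5.82
ee_pos: [0.5803, -0.011, 0.0467]
eef_rot: [1.472, 1.57, -0.126]
force: [-0.2, -0.1, -0.2]
grip_width: 0.0481
```

Call:
{"api": "step_arm", "payload": {
  "motion": [
    [[0, 0, 0, 0, 0, 0], [0, 0, 0, 0, 0, 0], [0, 0, 0, 0, 0, 0], [0, 0, 0, 0, 0, 0], [-0.02, 0, 0, 0, 0, 0], [-0.06, 0, 0, 0, 0, 0], [-0.06, 0, 0, 0, 0, 0], [-0.06, 0, 0, 0, 0, 0], [0, 0, 0, 0, 0, 0]]
  ],
  "fingers": 0.094
}}

```text
time_s: 6.95
ee_pos: [0.5815, -0.011, 0.2514]
eef_rot: [1.516, 1.562, -0.082]
force: [0.1, -0.4, -0.9]
grip_width: 0.094
```

```bash
python3 - <<'E'
from h import *
to(.4555,-.295,.245,-3.8)
E
```

```text
t 6.95 pos [ 0.5815 -0.011   0.2514] jaw -1.55 tilt [-1.0e+00  8.3e-03  5.0e-04] F [ 0.1 -0.4 -0.9] w 0.094
shift [ 0.0055 -0.1183  0.2873] turn x 2.2453092804514796
```

Call:
{"api": "step_arm", "payload": {
  "motion": [
    [[0, -0.03, 0, 0, 0, 0], [0, -0.045, 0, 0, 0, 0], [0, -0.043, 0.02, 0, 0, 0], [0, 0, 0.045, 0, 0, 0], [0, 0, 0.05, 0, 0, 0], [0, 0, 0.05, 0, 0, 0], [0, 0, 0.05, 0, 0, 0], [0, 0, 0.045, 0, 0, 0], [0, 0, 0.027, 2.2, 0, 0], [0, 0, 0, 0, 0, 0]]
  ]
}}

```text
time_s: 8.2
ee_pos: [0.4538, -0.2957, 0.2451]
eef_rot: [-2.124, 1.569, 2.521]
force: [0.3, 0.7, -0.2]
grip_width: 0.0939
```

```bash
python3 - <<'E'
from h import *
to(.4555,-.295,.020,-3.8)
c=shot('side','side3'); c=shot('top','top3')
E
```

```text
t 8.2 pos [ 0.4538 -0.2957  0.2451] jaw -3.89 tilt [-1.     -0.0016 -0.001 ] F [ 0.3  0.7 -0.2] w 0.0939
shift [ 0.2251  0.002  -0.0006] turn x -0.08891827401329522
```

View pics/side3.png

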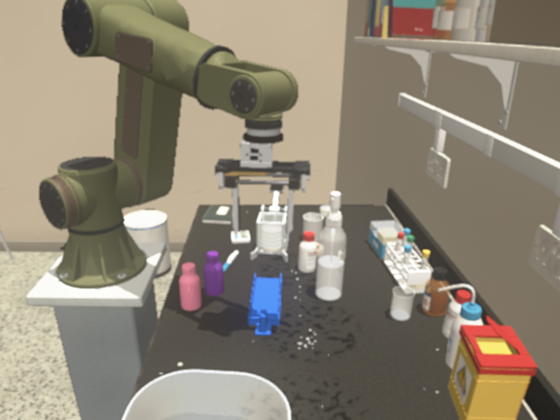

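View pics/top3.png

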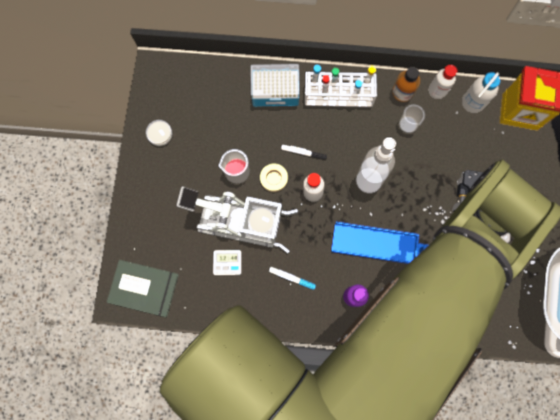

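Call:
{"api": "step_arm", "payload": {
  "motion": [
    [[0.06, 0.002, 0, 0, 0, 0], [0.06, 0, 0, 0, 0, 0], [0.05, 0, 0, 0, 0, 0], [0.035, 0, 0, 0, 0, 0], [0.02, 0, 0, 0, 0, 0], [0, 0, 0, 0, 0, 0]]
  ]
}}

```text
time_s: 9.05
ee_pos: [0.4559, -0.2933, 0.0204]
eef_rot: [-2.167, 1.568, 2.482]
force: [0.8, -0.3, 0.5]
grip_width: 0.094
```

Call:
{"api": "step_arm", "payload": {
  "motion": [
    [[0, 0, 0, 0, 0, 0], [0, 0, 0, 0, 0, 0], [0, 0, 0, 0, 0, 0], [0, 0, 0, 0, 0, 0], [0, 0, 0, 0, 0, 0], [0, 0, 0, 0, 0, 0], [0, 0, 0, 0, 0, 0], [0, 0, 0, 0, 0, 0]]
  ],
  "fingers": 0.0,
  "squeeze": 25
}}

```text
time_s: 10.05
ee_pos: [0.4564, -0.2948, 0.0214]
eef_rot: [-2.441, 1.571, 2.206]
force: [-0.1, -0.8, 0.6]
grip_width: 0.0175
```

```bash
python3 - <<'E'
from h import *
to(.4516,-.157,.020,-6.9)
c=shot('side','side4'); c=shot('top','top4')
E
```

```text
t 10.05 pos [ 0.4564 -0.2948  0.0214] jaw -3.76 tilt [-1. -0. -0.] F [-0.1 -0.8  0.6] w 0.0175
shift [ 0.0014 -0.0138 -0.1372] turn x 3.141384882360171
```

View pics/side4.png

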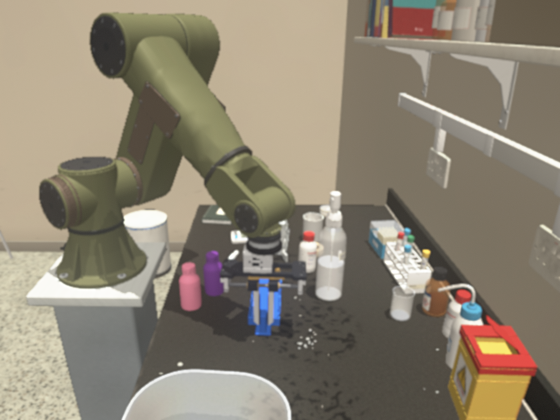

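View pics/top4.png

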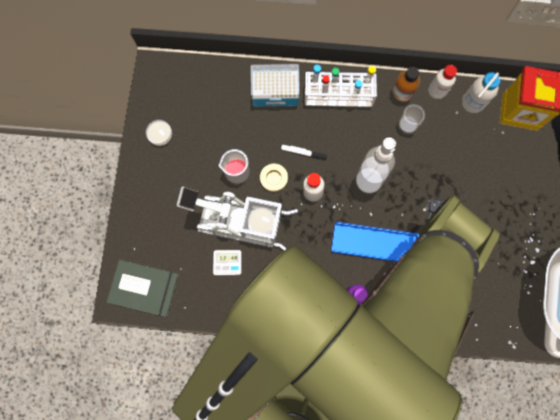

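Call:
{"api": "step_arm", "payload": {
  "motion": [
    [[0, 0, 0, 0, 0, 0], [0, 0, 0, 0, 0, 0], [0, 0, 0, 0.6, 0, 0], [0, -0.002, -0.005, 0.9, 0, 0], [0, -0.003, -0.008, 0.9, 0, 0], [0, -0.003, -0.01, 0.7, 0, 0], [0, 0, -0.008, 0, 0, 0], [0, 0, -0.004, 0, 0, 0], [0, 0, 0, 0, 0, 0]]
  ]
}}

```text
time_s: 11.28
ee_pos: [0.4521, -0.2588, 0.0214]
eef_rot: [-2.648, 1.571, 1.946]
force: [0.5, 0.1, -2.3]
grip_width: 0.0136
```

```bash
python3 - <<'E'
from h import *
to(.4516,-.157,.021,-6.9)
c=shot('top','top5');p=cv2.cvtColor(c['pixels'],cv2.COLOR_RGB2BGR)
cv2.imwrite('pics/z5.png',cv2.resize(p[185:275,250:410],None,fx=5,fy=5,interpolation=cv2.INTER_CUBIC))
E
```

```text
t 11.28 pos [ 0.4521 -0.2588  0.0214] jaw -6.82 tilt [-1.e+00 -1.e-04 -3.e-04] F [ 0.5  0.1 -2.3] w 0.0136
shift [ 0.0004 -0.0126 -0.101 ] turn x 0.07511876282958951
```

View pics/z5.png

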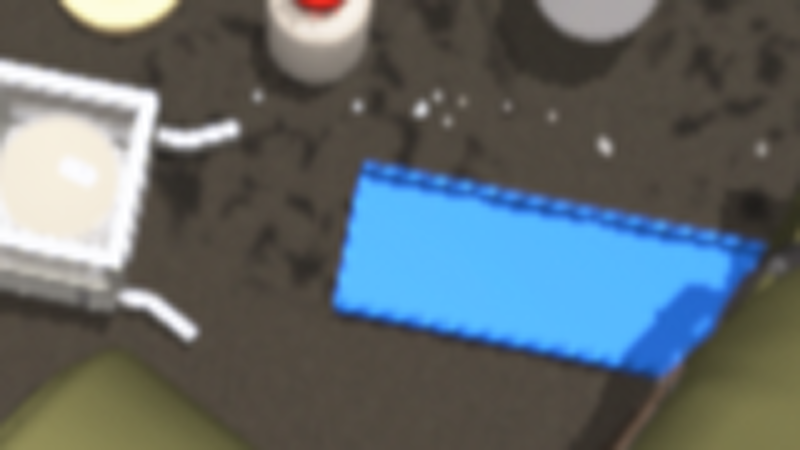

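```bash
cat >> h.py <<'E'
O=np.array([.483,.103]); th=np.radians(-96.9); DX=np.array([np.cos(th),np.sin(th)]); DY=np.array([-DX[1],DX[0]])
def disp(p): d=np.array(p[:2])-O; return np.array([d@DX,d@DY])
E
python3 - <<'E'
from h import *
c=load('top5')
P=lambda x,y,z: onz(c,250+(x+.5)/5-.5,185+(y+.5)/5-.5,z)
for nm,p in dict(openfar=P(365,160,.02),far=P(765,243,.02),opennear=P(333,310,0.0),near=P(660,377,0.0),opennear_in=P(336,302,.02),near_in=P(640,364,.02),tipA=P(240,127,.025),tipB=P(196,338,.025),gA=P(160,133,.025),gB=P(122,296,.025)).items(): print(nm,p.round(4),(1e3*disp(p)).round(1))
E
```

```text
openfar [ 0.5149 -0.0409  0.02  ] [139.  49.]
far [ 0.491  -0.2375  0.02  ] [337.1  48.9]
opennear [ 0.443  -0.0318  0.    ] [138.7 -23.5]
near [ 0.4241 -0.1933  0.    ] [301.2 -22.9]
opennear_in [ 0.444  -0.0322  0.02  ] [138.9 -22.4]
near_in [ 0.4268 -0.18    0.02  ] [287.7 -21.8]
tipA [0.5249 0.0212 0.025 ] [76.2 51.4]
tipB [0.42   0.0334 0.025 ] [ 76.7 -54.1]
gA [0.5184 0.0597 0.025 ] [38.7 40.4]
gB [0.4371 0.0705 0.025 ] [ 37.7 -41.7]
```

Call:
{"api": "step_arm", "payload": {
  "motion": [
    [[0, -0.003, -0.005, 0, 0, 0], [0, -0.004, -0.01, 0, 0, 0], [0, -0.004, -0.012, 0, 0, 0], [0, -0.002, -0.012, 0, 0, 0], [0, 0, -0.012, 0, 0, 0], [0, 0, -0.012, 0, 0, 0], [0, 0, -0.01, 0, 0, 0], [0, 0, -0.005, 0, 0, 0], [0, 0, 0, 0, 0, 0]]
  ]
}}

```text
time_s: 12.45
ee_pos: [0.4485, -0.1799, 0.0214]
eef_rot: [-2.622, 1.571, 1.971]
force: [0.9, 0.3, -1.3]
grip_width: 0.0139
```

```bash
python3 - <<'E'
from h import *
to(.4516,-.157,.021,-6.9)
c=shot('top','top6');p=cv2.cvtColor(c['pixels'],cv2.COLOR_RGB2BGR)
cv2.imwrite('pics/z6.png',cv2.resize(p[185:275,250:410],None,fx=5,fy=5,interpolation=cv2.INTER_CUBIC))
E
```

```text
t 12.45 pos [ 0.4485 -0.1799  0.0214] jaw -6.83 tilt [-1.e+00 -1.e-04 -2.e-04] F [ 0.9  0.3 -1.3] w 0.0139
shift [ 0.0004  0.0004 -0.0231] turn x 0.06706786043753254
```

View pics/z6.png

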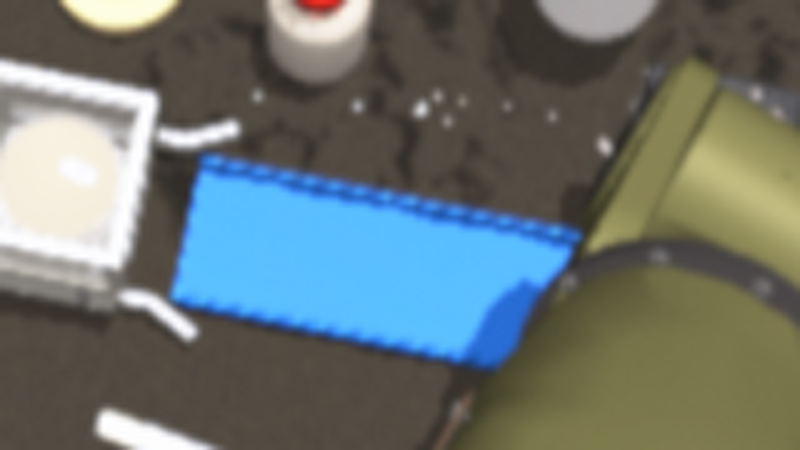

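```bash
python3 - <<'E'
from h import *
c=load('top6')
P=lambda x,y,z: onz(c,250+(x+.5)/5-.5,185+(y+.5)/5-.5,z)
for nm,p in dict(openfar=P(203,155,.02),far=P(578,233,.02),opennear=P(171,301,0.0),near=P(495,370,0.0)).items(): print(nm,p.round(4),(1e3*disp(p)).round(1))
E
```

```text
openfar [0.5104 0.038  0.02  ] [61.2 35.1]
far [ 0.488  -0.1465  0.02  ] [247.1  34.9]
opennear [0.4405 0.0475 0.    ] [ 60.2 -35.5]
near [ 0.4205 -0.1128  0.    ] [221.7 -36.1]
```

Call:
{"api": "step_arm", "payload": {
  "motion": [
    [[0, 0, -0.005, 0, 0, 0], [0, 0, -0.006, 0, 0, 0], [0, 0, -0.005, 0, 0, 0], [0, 0, -0.003, 0, 0, 0], [0, 0, -0.002, 0, 0, 0], [0, 0, 0, 0, 0, 0]]
  ]
}}

```text
time_s: 13.25
ee_pos: [0.4509, -0.1592, 0.0214]
eef_rot: [-2.607, 1.571, 1.986]
force: [0.6, -0.0, -0.6]
grip_width: 0.014
```

Call:
{"api": "step_arm", "payload": {
  "motion": [
    [[0, 0, -0.001, 0, 0, 0], [0, 0, -0.001, 0, 0, 0], [0, 0, 0, 0, 0, 0]]
  ]
}}

```text
time_s: 13.62
ee_pos: [0.4512, -0.1574, 0.0215]
eef_rot: [-3.127, 1.571, 1.465]
force: [-0.1, -0.2, -1.2]
grip_width: 0.0137
```

Call:
{"api": "step_arm", "payload": {
  "motion": [
    [[0, 0, -0.001, 0, 0, 0], [0, 0, 0, 0, 0, 0]]
  ]
}}

```text
time_s: 13.88
ee_pos: [0.4513, -0.1563, 0.0214]
eef_rot: [-2.443, 1.571, 2.15]
force: [-0.3, 0.5, -1.6]
grip_width: 0.0139
```

Call:
{"api": "step_arm", "payload": {
  "motion": [
    [[0, 0, -0.001, 0, 0, 0], [0, 0, 0, 0, 0, 0]]
  ]
}}

```text
time_s: 14.12
ee_pos: [0.4514, -0.1553, 0.0214]
eef_rot: [-2.726, 1.571, 1.866]
force: [0.9, -0.4, -1.8]
grip_width: 0.0136
```

Call:
{"api": "step_arm", "payload": {
  "motion": [
    [[0, 0, -0.001, 0, 0, 0], [0, 0, 0, 0, 0, 0]]
  ]
}}

```text
time_s: 14.38
ee_pos: [0.4516, -0.1547, 0.0215]
eef_rot: [0.286, 1.57, -1.404]
force: [-1.7, -4.5, -1.3]
grip_width: 0.0136
```

Call:
{"api": "step_arm", "payload": {
  "motion": [
    [[0, 0, -0.001, 0, 0, 0], [0, 0, 0, 0, 0, 0]]
  ]
}}

```text
time_s: 14.62
ee_pos: [0.4517, -0.1546, 0.0218]
eef_rot: [0.321, 1.569, -1.369]
force: [-3.1, -12.8, 0.4]
grip_width: 0.0137
```

Call:
{"api": "step_arm", "payload": {
  "motion": [
    [[0, 0, 0.001, 0, 0, 0], [0, 0, 0, 0, 0, 0]]
  ]
}}

```text
time_s: 14.88
ee_pos: [0.4515, -0.1547, 0.0215]
eef_rot: [0.19, 1.57, -1.5]
force: [-1.0, -5.6, -1.1]
grip_width: 0.014
```

Call:
{"api": "step_arm", "payload": {
  "motion": [
    [[0, 0, 0, 0, 0, 0], [0, 0, 0, 0, 0, 0], [0, 0, 0, 0, 0, 0], [0, 0, 0, 0, 0, 0], [-0.03, 0, 0, 0, 0, 0], [-0.06, 0, 0, 0, 0, 0], [-0.06, 0, 0, 0, 0, 0], [-0.06, 0, 0, 0, 0, 0], [0, 0, 0, 0, 0, 0]]
  ],
  "fingers": 0.06
}}

```text
time_s: 16.0
ee_pos: [0.4529, -0.1549, 0.2356]
eef_rot: [1.298, 1.563, -0.393]
force: [0.8, 0.3, 0.1]
grip_width: 0.0603
```

```bash
python3 - <<'E'
from h import *
print(O-.163*DX)
to(*(O-.163*DX),.2,-6.9)
c=shot('top','top7');p=cv2.cvtColor(c['pixels'],cv2.COLOR_RGB2BGR)
cv2.imwrite('pics/z7.png',cv2.resize(p[165:275,250:410],None,fx=5,fy=5,interpolation=cv2.INTER_CUBIC))
shot('side','side7')
E
```

```text
[0.5025823  0.26481945]
t 16.0 pos [ 0.4529 -0.1549  0.2356] jaw -6.85 tilt [-1.      0.0075  0.0021] F [0.8 0.3 0.1] w 0.0603
shift [ 0.0347 -0.001  -0.4227] turn x 0.04713053198038608
```

View pics/z7.png

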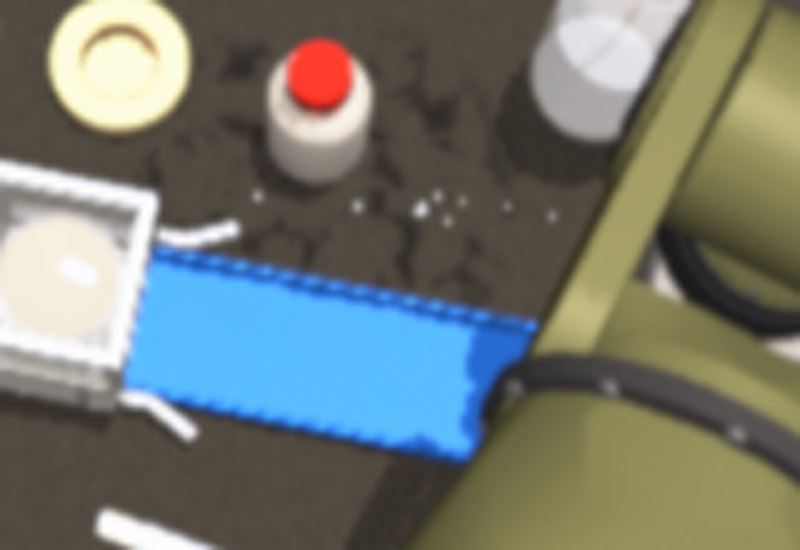

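View pics/side7.png

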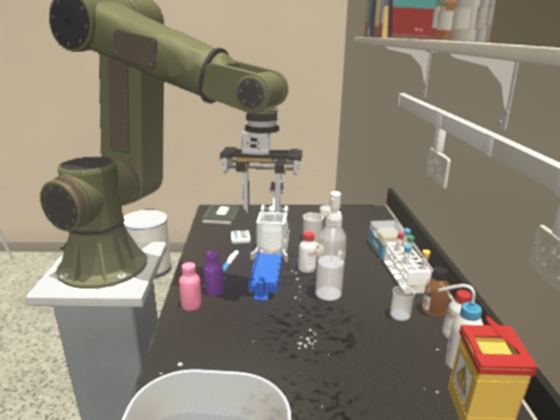

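Call:
{"api": "step_arm", "payload": {
  "motion": [
    [[0, 0, -0.02, 0, 0, 0], [0, 0, -0.04, 0, 0, 0], [0, 0, -0.045, 0, 0, 0], [0, 0, -0.045, 0, 0, 0], [0, 0, -0.045, 0, 0, 0], [0, 0, -0.045, 0, 0, 0], [0, 0, -0.045, 0, 0, 0], [0, 0, -0.045, 0, 0, 0], [0, 0, -0.045, 0, 0, 0], [0, 0, -0.035, 0, 0, 0], [0, 0, -0.015, 0, 0, 0], [0, 0, 0, 0, 0, 0]]
  ],
  "fingers": 0.0
}}

```text
time_s: 17.6
ee_pos: [0.502, 0.2675, 0.2302]
eef_rot: [-0.97, 1.569, -2.66]
force: [0.2, -0.2, 0.4]
grip_width: 0.0
```

```bash
python3 - <<'E'
from h import *
to(*(O-.166*DX),.165,-6.9)
shot('side','side8');shot('top','top8')
E
```

```text
t 17.6 pos [0.502  0.2675 0.2302] jaw -6.81 tilt [-1.     -0.0017  0.0012] F [ 0.2 -0.2  0.4] w 0.0
shift [ 0.0652  0.001  -0.0005] turn x 0.0899809008466832
```

View pics/side8.png

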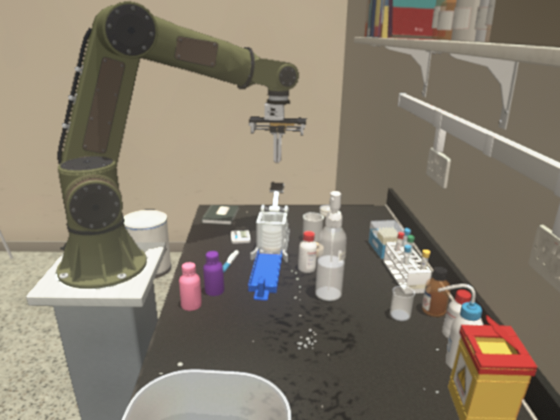

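View pics/top8.png

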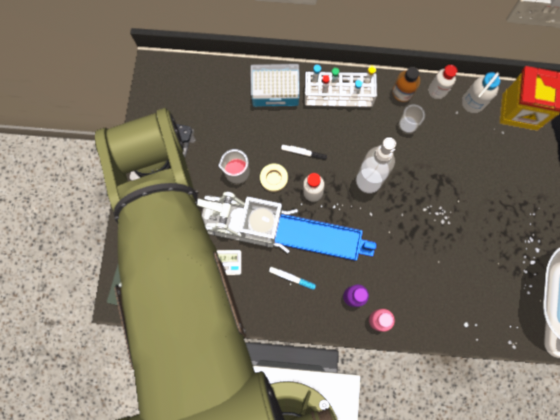

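Call:
{"api": "step_arm", "payload": {
  "motion": [
    [[0.03, 0, 0, 0, 0, 0], [0.025, 0, 0, 0, 0, 0], [0.012, 0, 0, 0, 0, 0], [0.015, 0, 0, 0, 0, 0], [0.015, 0, 0, 0, 0, 0], [0.015, 0, 0, 0, 0, 0], [0.015, 0, 0, 0, 0, 0], [0.015, 0, 0, 0, 0, 0], [0.01, 0, 0, 0, 0, 0], [0.005, 0, 0, 0, 0, 0], [0, 0, 0, 0, 0, 0]]
  ]
}}

```text
time_s: 19.08
ee_pos: [0.5036, 0.2674, 0.076]
eef_rot: [2.048, 1.567, 0.357]
force: [0.1, -0.2, 10.2]
grip_width: 0.0004
```

Call:
{"api": "step_arm", "payload": {
  "motion": [
    [[0.003, 0, 0, 0, 0, 0], [0.002, 0, 0, 0, 0, 0], [0, 0, 0, 0, 0, 0]]
  ]
}}

```text
time_s: 19.45
ee_pos: [0.5037, 0.2675, 0.0713]
eef_rot: [2.064, 1.567, 0.373]
force: [0.0, -0.2, 10.0]
grip_width: 0.0007
```

Call:
{"api": "step_arm", "payload": {
  "motion": [
    [[0.003, 0, 0, 0, 0, 0], [0.002, 0, 0, 0, 0, 0], [0, 0, 0, 0, 0, 0]]
  ]
}}

```text
time_s: 19.82
ee_pos: [0.5038, 0.2675, 0.0664]
eef_rot: [2.055, 1.567, 0.364]
force: [1.5, -0.9, 9.2]
grip_width: 0.0005
```

Call:
{"api": "step_arm", "payload": {
  "motion": [
    [[0.002, 0, 0, 0, 0, 0], [0, 0, 0, 0, 0, 0]]
  ]
}}

```text
time_s: 20.08
ee_pos: [0.504, 0.2676, 0.0654]
eef_rot: [2.052, 1.566, 0.361]
force: [-2.9, -2.2, 18.6]
grip_width: 0.0004
```

Call:
{"api": "step_arm", "payload": {
  "motion": [
    [[0.001, 0, 0, 0, 0, 0], [0, 0, 0, 0, 0, 0]]
  ]
}}

```text
time_s: 20.32
ee_pos: [0.5044, 0.2682, 0.0648]
eef_rot: [2.148, 1.564, 0.457]
force: [-2.0, 1.5, 20.6]
grip_width: 0.0004
```

Call:
{"api": "step_arm", "payload": {
  "motion": [
    [[-0.015, 0, 0, 0, 0, 0], [-0.02, 0, 0, 0, 0, 0], [-0.02, 0, 0, 0, 0, 0], [-0.02, 0, 0, 0, 0, 0], [-0.02, 0, 0, 0, 0, 0], [-0.02, 0, 0, 0, 0, 0], [-0.01, 0, 0, 0, 0, 0], [0, 0, 0, 0, 0, 0], [0, 0, 0, 0, 0, 0]]
  ]
}}

```text
time_s: 21.45
ee_pos: [0.5021, 0.2673, 0.1857]
eef_rot: [-0.998, 1.57, -2.688]
force: [0.3, -0.6, -0.7]
grip_width: 0.0001
```

```bash
python3 - <<'E'
from h import *
to(*(O-.166*DX),.18,-6.9)
c=shot('top','top9');p=cv2.cvtColor(c['pixels'],cv2.COLOR_RGB2BGR)
a=cv2.resize(p[165:275,180:390],None,fx=3.7,fy=3.7,interpolation=cv2.INTER_CUBIC)
cv2.imwrite('pics/z9.png',a)
s=shot('side','side9');p=cv2.cvtColor(s['pixels'],cv2.COLOR_RGB2BGR)
cv2.imwrite('pics/z9s.png',cv2.resize(p[150:310,190:390],None,fx=3.7,fy=3.7,interpolation=cv2.INTER_CUBIC))
E
```

```text
t 21.45 pos [0.5021 0.2673 0.1857] jaw -6.86 tilt [-1.e+00 -9.e-04  6.e-04] F [ 0.3 -0.6 -0.7] w 0.0001
shift [ 0.0057  0.0008 -0.0006] turn x 0.037195396965373106
```

View pics/z9.png

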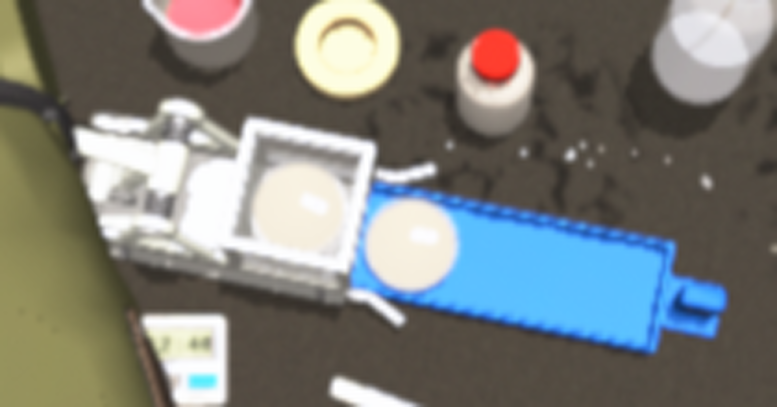

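View pics/z9s.png

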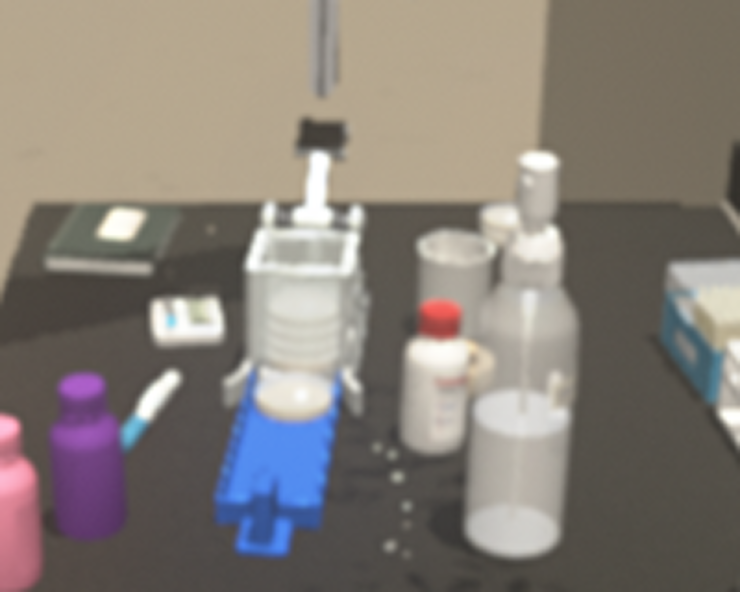

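Call:
{"api": "step_arm", "payload": {
  "motion": [
    [[0.015, 0, 0, 0, 0, 0], [0.015, 0, 0, 0, 0, 0], [0.015, 0, 0, 0, 0, 0], [0.015, 0, 0, 0, 0, 0], [0.015, 0, 0, 0, 0, 0], [0.015, 0, 0, 0, 0, 0], [0.013, 0, 0, 0, 0, 0], [0.01, 0, 0, 0, 0, 0], [0.005, 0, 0, 0, 0, 0], [0.003, 0, 0, 0, 0, 0], [0, 0, 0, 0, 0, 0]]
  ]
}}

```text
time_s: 22.92
ee_pos: [0.5028, 0.2678, 0.0657]
eef_rot: [2.132, 1.569, 0.442]
force: [-1.0, 1.2, 11.6]
grip_width: 0.0003
```

Call:
{"api": "step_arm", "payload": {
  "motion": [
    [[0.003, 0, 0, 0, 0, 0], [0.001, 0, 0, 0, 0, 0], [0, 0, 0, 0, 0, 0]]
  ]
}}

```text
time_s: 23.3
ee_pos: [0.5039, 0.2689, 0.064]
eef_rot: [2.226, 1.564, 0.536]
force: [-2.6, 3.6, 28.9]
grip_width: 0.0005
```

Call:
{"api": "step_arm", "payload": {
  "motion": [
    [[-0.015, 0, 0, 0, 0, 0], [-0.02, 0, 0, 0, 0, 0], [-0.02, 0, 0, 0, 0, 0], [-0.02, 0, 0, 0, 0, 0], [-0.02, 0, 0, 0, 0, 0], [-0.02, 0, 0, 0, 0, 0], [-0.01, 0, 0, 0, 0, 0], [0, 0, 0, 0, 0, 0], [0, 0, 0, 0, 0, 0]]
  ]
}}

```text
time_s: 24.42
ee_pos: [0.5019, 0.2674, 0.1853]
eef_rot: [-1.023, 1.569, -2.714]
force: [-0.4, 0.1, -0.2]
grip_width: 0.0006
```

```bash
python3 - <<'E'
from h import *
to(*(O-.166*DX),.18,-6.9)
c=shot('top','top10');p=cv2.cvtColor(c['pixels'],cv2.COLOR_RGB2BGR)
a=cv2.resize(p[165:275,180:390],None,fx=3.7,fy=3.7,interpolation=cv2.INTER_CUBIC)
cv2.imwrite('pics/z10.png',a)
for n in('top8','top9','top10'):
    h=cv2.cvtColor(load(n)['pixels'],cv2.COLOR_RGB2HSV);m=cv2.inRange(h,(105,150,80),(120,255,255))[200:270,345:385]
    y,x=np.nonzero(m);print(n,len(x),x.max()+345,x.mean()+345,y.mean()+200)
E
```

```text
t 24.43 pos [0.5019 0.2674 0.1853] jaw -6.86 tilt [-1.0e+00 -1.3e-03  8.0e-04] F [-0.4  0.1 -0.2] w 0.0006
shift [ 0.0053  0.0009 -0.0005] turn x 0.04478092140067247
top8 321 375 360.9595015576324 244.9595015576324
top9 313 375 360.8562300319489 245.0255591054313
top10 319 375 360.9373040752351 244.8934169278997
```

View pics/z10.png

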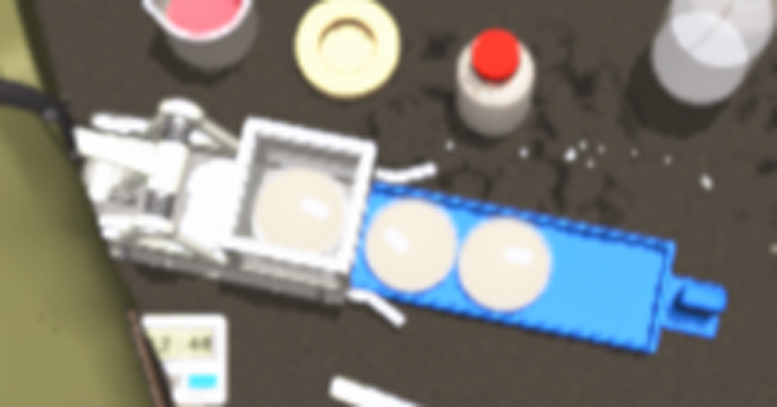

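Call:
{"api": "step_arm", "payload": {
  "motion": [
    [[0.015, 0, 0, 0, 0, 0], [0.015, 0, 0, 0, 0, 0], [0.015, 0, 0, 0, 0, 0], [0.015, 0, 0, 0, 0, 0], [0.015, 0, 0, 0, 0, 0], [0.015, 0, 0, 0, 0, 0], [0.013, 0, 0, 0, 0, 0], [0.01, 0, 0, 0, 0, 0], [0.005, 0, 0, 0, 0, 0], [0.003, 0, 0, 0, 0, 0], [0, 0, 0, 0, 0, 0]]
  ]
}}

```text
time_s: 25.85
ee_pos: [0.5027, 0.2676, 0.0657]
eef_rot: [1.998, 1.569, 0.307]
force: [-0.9, -1.1, 13.4]
grip_width: 0.0005
```

Call:
{"api": "step_arm", "payload": {
  "motion": [
    [[0.003, 0, 0, 0, 0, 0], [0.001, 0, 0, 0, 0, 0], [0, 0, 0, 0, 0, 0]]
  ]
}}

```text
time_s: 26.22
ee_pos: [0.5041, 0.2692, 0.0639]
eef_rot: [2.265, 1.564, 0.575]
force: [-1.6, 6.5, 27.0]
grip_width: 0.0005
```

Call:
{"api": "step_arm", "payload": {
  "motion": [
    [[-0.015, 0, 0, 0, 0, 0], [-0.02, 0, 0, 0, 0, 0], [-0.02, 0, 0, 0, 0, 0], [-0.02, 0, 0, 0, 0, 0], [-0.02, 0, 0, 0, 0, 0], [-0.02, 0, 0, 0, 0, 0], [-0.03, 0, 0, 0, 0, 0], [-0.03, 0, 0, 0, 0, 0], [0, 0, 0, 0, 0, 0]]
  ]
}}

```text
time_s: 27.35
ee_pos: [0.5028, 0.2678, 0.2372]
eef_rot: [2.105, 1.568, 0.415]
force: [0.2, 0.2, -0.3]
grip_width: 0.0004
```

```bash
python3 - <<'E'
from h import *
to(*(O-.166*DX),.18,-6.9)
c=shot('top','top11');p=cv2.cvtColor(c['pixels'],cv2.COLOR_RGB2BGR)
a=cv2.resize(p[165:275,180:390],None,fx=3.7,fy=3.7,interpolation=cv2.INTER_CUBIC)
cv2.imwrite('pics/z11.png',a)
h=cv2.cvtColor(c['pixels'],cv2.COLOR_RGB2HSV);m=cv2.inRange(h,(105,150,80),(120,255,255))[200:270,345:385]
y,x=np.nonzero(m);print(len(x),x.max()+345,x.mean()+345,y.mean()+200)
s=shot('side','side11')
Z=lambda x,y:(180+(x+.5)/3.7-.5,165+(y+.5)/3.7-.5)
for a,b,z in((370,180,.02),(673,240,.02),(657,352,0),(350,288,0)): print((disp(onz(c,*Z(a,b),z))*1e3).round(1))
E
```

```text
t 27.35 pos [0.5028 0.2678 0.2372] jaw -6.85 tilt [-1.      0.0021 -0.0012] F [ 0.2  0.2 -0.3] w 0.0004
shift [0.0572 0.0001 0.    ] turn x 0.04661283482272438
316 375 361.2974683544304 245.44303797468353
[34.8 35.4]
[237.7  37.2]
[242.8 -34.6]
[ 36.  -34.8]
```

View pics/z11.png

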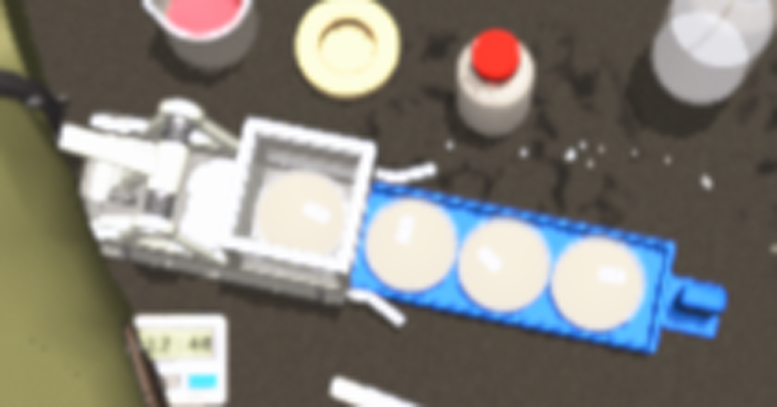

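View pics/side11.png

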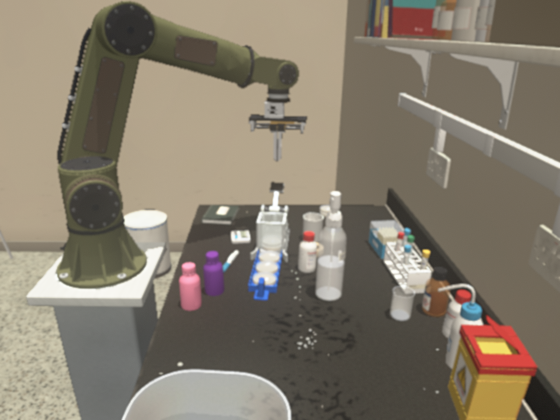

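```bash
python3 - <<'E'
from h import *
print(ticket.hand_in())
E
```

```text
the job is handed in; nothing more can be done
None
```

The job is handed in at about 27 s of the 67 s allowed, with three plates loaded in the docked blue carrier. Handing in gives no verdict, so what follows rests on my own checks.

- **Bottle:** I moved the white bottle to the far side of the lane, at about (0.58, -0.01) m. It stands upright in the last pictures from both cameras.
- **Carrier:** I straightened it to the dispenser's yaw and slid it in until it stopped at about 13 N against the mouth. In the last top picture its open end is at about 35–36 mm in the dispenser frame (nominal 37) and it is centred within about 1 mm. Its position did not visibly change over the three strokes.
- **Lever:** I gave three full strokes. Each pressed down to the stop, with the tool at 64–65 mm and 21–29 N. After each one I raised the gripper well clear of the pad so the lever could come fully up.
- **Plates:** The last top picture shows three plates in a row in the carrier and plates still in the magazine. I did not count the two remaining plates one by one.
- **Bystanders:** I saw no change in any of them, judging by eye from the pictures.

**Checks that were off:**
- In the last top picture the carrier's average colour position shifted by about 0.4 px. I put this down to the third plate covering some of the blue, because the grip's edge had not moved.
- The far edge of the carrier read about 2 mm off in that picture, which is within the calibration error.

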